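Slide the top steel plate off the stack into the drilling station

ROBOT

A 6-joint arm with a two-finger parallel gripper is mounted at the origin on the work surface. World frame = base frame: x ahead of the robot, y to its left, z up, the work surface at z = 0. Lengths are in mm, angles in rad, forces in N, time in s.
With the tool pointing down it reaches from about 300 to 1000 mm from the base axis. Payload 5.1 kg.
Tool frame: the origin (TCP) lies at the very end of the fingers, on their centre line; the grasp point (between the pads) lies 19 mm behind it; z points along the fingers, y is the direction in which the jaws open and shut (so a half turn about z gives the same grasp; the last joint's range is limited). The gripper opens to 95 mm and grips with 3 to 60 N. Pads are 20 mm wide; open, the fingers measure 119 mm over their backs; the gripper's body (75 mm by 180 mm) begins 59 mm behind the grasp point.
Start: joints at [-1.324, 0.124, 1.65, -0, 1.367, -0.083], TCP at [210.472, -614.968, 214.656] pointing down, gripper open.
Joint ranges: [-2.61, 2.61], [-1.02, 2.33], [0.03, 2.71], [-1.35, 4.49], [0.32, 2.68], [-2.91, 2.91]. Speed limits (rad/s): [2.57, 2.57, 3.14, 3.14, 3.14, 3.14].

INTERFACE

Orientations are given as a 3x3 rotation matrix whose columns are the frame's x, y, z axes.
In Python, from workcell import * gives the robot as it stands.
- The arm moves only by the tool step_arm, never from a script. Its argument "increments" is text: rows parted by semicolons, each of 4 numbers parted by spaces: the shift along the world's x, y, z in m, then the turn about the world's z in rad. In form: x y z roll; .... A call has 1 to 12 rows; each row is the pose to reach, as a shift and turn from the pose commanded when the call began; what a row does not reach only later rows make up. A row lasts 1/10 s, in which the tool goes at most 50 mm and 8.59 degrees, less where a joint would pass 70% of its speed; a pose out of reach is approached as far as the arm can. A call with a gripper value outside its range is refused whole. "jaw" is the opening, from -1 (shut) to 1 (fully open), set as the call begins (left out, the last holds). The fingers move at their own pace and stop on an object; "newtons" is the grip in N (left out, the last holds). Time passes only in rows, so rows that repeat a pose let the fingers close. It gives the time, the measured TCP pose, the force and the opening at its end, in the units of the state.
- get_obs(): the state, without advancing time (a new reading comes with each control period).
- camera(name): name is "scene" or "top"; returns the picture (420x560x3 uint8, red, green, blue); there is no depth.
- get_calibration(name): a dict with "fov_y" (degrees; the focal length in pixels is half the picture's height over the tangent of half this angle, whatever the lens; pixels are square), "cx", "cy" (the principal point, pixels), "R" (3x3) and "t" (3): a world point X has camera coordinates R X + t. Camera axes: x right, y down, z forward; pixel columns grow to the right and rows downward; lengths in mm; the calibration is good to about 2 mm. A picture is of the moment at which its call begins. get_calibration takes no time and is no camera call.
- close_job(): hands the job in, once; it reports no verdict.
The state is a dict: "time": time; "joints": joint angles; "qvel": joint speeds; "tau": joint torques, N m; "ee_pos": TCP position; "tcp_rot": TCP orientation; "ft_force": force on the tool from outside, world axes, zero at the start; "torque": the same for the moment, N m; "grip_width": finger opening in mm.
Only numpy, scipy, OpenCV 4.12 (cv2) and the standard library are available. Lean on these libraries where they do the work, as an engineer would, in place of code of your own. Each camera call takes 0.05 s, during which the arm holds its last target. There are 200 camera calls.

TASK

Slide the top steel plate off its stack, out of the open end of the magazine and along the bed between the guides, until it bears gently and squarely against the end stop, then let go of it. Slide it, do not lift it; come down on it slowly and press only lightly (about a kilo of hand pressure, never as much as two), leave the two plates below lying as they are, and leave the other things on the bench alone.

Things in the scene. Friction and masses are not known exactly. Their poses are not given: they have to be found in the camera images.
- station: Fixed drilling station: a base plate 180 mm (x) by 360 mm (y), 8 mm thick, carrying a magazine at its -y end and a bed at its +y end. Origin on the bench surface, z up; its y axis is the direction in which plates slide out of the magazine. The stack's centre starts at about y = -75 mm
- magazine (a point): Middle of the magazine floor, 20 mm above the bench, axes as the station's. Side walls: inner faces at x = +-47.5 mm, from y = -63 to +55 mm from here. Back wall: inner face at y = -63 mm. Walls stand 24 mm above this floor, 6 mm above the top plate, so its edges cannot be got at there. Open above and towards +y
- bed (a point): Middle of the flat bed's top, 29 mm above the bench (3 mm below the top plate's underside, so the plate tips and settles going over), axes as the station's. Bed runs y = -96 to +96 mm from here; an 8 mm gap parts it from the lower plates. Side guides: inner faces at x = +-48.5 mm, 13.5 mm high, from y = -69 mm on, flared out at the entry before that
- top_plate (a point): Centre (3 mm below its upper face) of the top plate: bare flat steel, 90 mm (x) by 120 mm (y) by 6 mm, 0.4 to 0.65 kg, upper face 38 mm above the bench, loose, 2.5 mm play to each side wall. Closed fingertips pressed on its face with 8 to 12 N and moved to +y take it along by friction (steel on steel here: about 0.16). The face is hard and sinks as the plate tips: read the force
- plate_middle: The plate under the top one, same size, 0.5 kg; origin at the centre of its underside. Must stay where it is. It lies loose and is oily underneath (friction about 0.13), so hard pressure on the top plate may drag it along
- plate_bottom: The lowest plate of the stack, the same size; origin at the centre of its underside. Must stay where it is
- end_stop: Fixed steel end stop across the bed, 80 mm wide, 18 mm high, 14 mm thick, axes parallel to the station's; its place along the bed is set anew each time. Origin at the centre of its underside, on the bed; a screw foot lies behind it at +y
- stop_face (a point): Middle of the end stop's working face (the face towards -y, 7 mm before the stop's origin), 3.5 mm above the bed, axes parallel to the station's. Home: the plate's +y edge bears on this face, so the plate's centre is 60 mm on the -y side of it
- socket: Bystander: socket, 22 mm wide, 36 mm high, standing on the station's base plate beside the magazine at x about +74 mm; origin at the centre of its underside
- spanner: Bystander: spanner, 130 mm long, lying flat on the station's base plate beside the bed at x about -74 mm, lengthwise along y; origin under its middle
- hammer: Bystander: hammer lying on the bench beyond the station; origin under its middle
- screwdriver: Bystander: screwdriver lying on the bench; origin under its middle
- brake_disc: Bystander: flat steel ring, 150 mm across, 6 mm thick, lying on the bench; origin at the centre of its underside
- oil_bottle: Bystander: bottle, 60 mm wide, 150 mm high, standing on the bench; origin at the centre of its underside
- mug: Bystander: white mug, 80 mm wide, 90 mm high, standing on the bench; origin at the centre of its underside

How it is judged (in metres and radians):
On the way, in this order (a step that is already met when the one before it is completed fails the run):
1. the top plate has been slid along, clear of the middle of the stack, onto the bed (y of top_plate in the frame of station above 0 m and z of top_plate in the frame of station below 0.042 m), for 0.05 s.
2. the plate bears against the end stop (contact force between plate_top and end_stop above 0.7 N and y of top_plate in the frame of stop_face above -0.063 m), for 0.05 s.
At the end, for the whole second after the job is handed in: The top plate lies flat on the bed, its edge within 2.5 mm of the end stop and square to it within 0.04 rad, at rest and let go; the two lower plates are within 4 mm of where they began (y of top_plate in the frame of stop_face above -0.0625 m and z of top_plate in the frame of stop_face below 0.0025 m and angle between the y axis of top_plate and the y axis of station, either way round below 0.04 rad and distance of each of plate_middle, plate_bottom from where it was at the start of the episode below 0.004 m and linear speed of plate_top below 0.01 m/s); the robot touches nothing.
It fails at once if the fingers load the plate with more than 20 N (contact force between the fingers and plate_top above 20 N).
It fails at once if the plate is driven against the end stop with more than 20 N (contact force between plate_top and end_stop above 20 N).
It fails at once if the plate is lifted more than 7 mm instead of slid (z of top_plate in the frame of station above 0.042 m).
It fails at once if a lower plate is shifted by more than 4 mm (distance of any of plate_middle, plate_bottom from where it was at the start of the episode above 0.004 m).
It fails at once if a bystander is disturbed by more than 15 mm (distance of any of socket, spanner, hammer, screwdriver, brake_disc, oil_bottle, mug from where it was at the start of the episode above 0.015 m).
It also fails if it takes over 54 s, if anything falls off the work surface, if the arm or the gripper's body presses on something with over 40 N, if the wrist force passes 120 N, or if a joint passes its speed limit or range.

## Working session

There is one attempt and no reset: what is moved stays moved. The work goes in short steps, Python scripts to look and compute and a tool call to move; the robot and the scene stay as the last step left them, time stands still between calls to the robot, and variables do not carry over. Pictures are saved under pics/ and viewed, about 8 in all and at most 12, crops included, and the job is handed in when it is done.

Besides the shell and the picture viewer there is one more tool, called after ">>>" as name(argument=value, ...) on one line, values as JSON. step_arm: Moves the arm, as the interface text tells. Its arguments: {"type":"object","properties":{"increments":{"type":"string"},"jaw":{"type":"number"},"newtons":{"type":"number"}},"required":["increments"]}

```bash
mkdir -p pics; python3 - <<'E'
from workcell import *
import cv2
for n in("scene","top"):
    cv2.imwrite(f"pics/{n}0.png",camera(n)[:,:,::-1]); print(n,get_calibration(n))
o=get_obs(); print(o)
E
```

```text
scene {'fov_y': 44.34560942278596, 'cx': 271.68522576678896, 'cy': 215.47936978444304, 'R': array([[-7.57637773e-01,  6.52675207e-01,  2.81786389e-04],
       [ 4.94328107e-01,  5.74107258e-01, -6.52717840e-01],
       [-4.26174527e-01, -4.94384396e-01, -7.57601044e-01]]), 't': array([ 421.57979569, -232.06267912, 1635.91978322])}
top {'fov_y': 56.55698202817077, 'cx': 278.8281361504877, 'cy': 217.0016855672118, 'R': array([[ 0.1504159 , -0.98861555,  0.0037896 ],
       [-0.9623357 , -0.14729339, -0.22850526],
       [ 0.22646204,  0.03072396, -0.9735353 ]]), 't': array([-81.24024261, 583.9179438 , 890.6342424 ])}
{'time': 0.1, 'joints': array([-1.32359927e+00,  1.24446293e-01,  1.65154321e+00, -1.10717205e-05,
        1.36748336e+00, -8.26110368e-02]), 'qvel': array([ 0.00068052, -0.00279089, -0.00357483,  0.00119745,  0.00041787,
       -0.0004169 ]), 'tau': array([ 7.66289904e-04, -4.18879616e+01, -3.61097395e+01,  7.76480651e-02,
        4.61170461e-02, -6.85149098e-05]), 'ee_pos': array([ 210.33009412, -614.41575519,  213.50240779]), 'tcp_rot': array([[ 9.46103817e-01,  3.23863158e-01, -4.70575916e-04],
       [ 3.23863468e-01, -9.46102077e-01,  1.82039653e-03],
       [ 1.44346516e-04, -1.87468645e-03, -9.99998232e-01]]), 'ft_force': array([-0.12974051, -0.06630258,  0.4282535 ]), 'torque': array([ 0.00405483,  0.01065452, -0.00494567]), 'grip_width': 95.08321319235745}
```

View pics/top0.png

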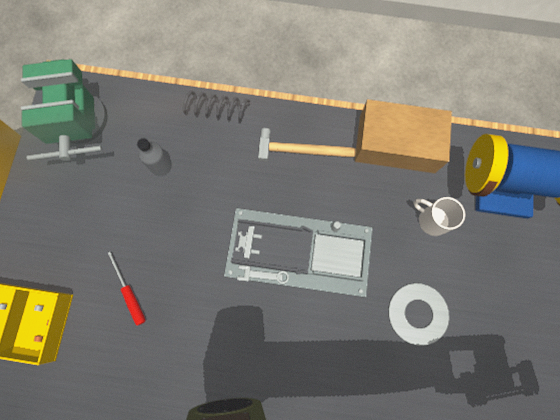

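View pics/scene0.png

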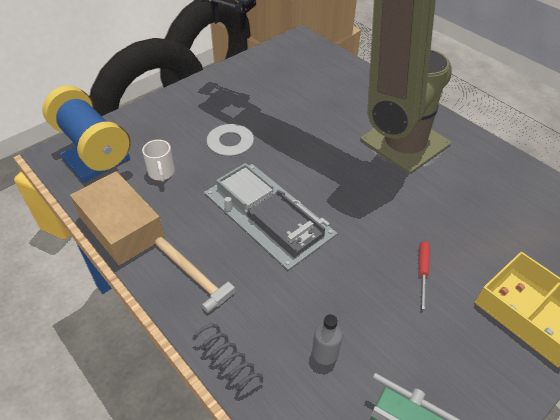

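The top view shows the station at about (225–372, 208–297), with the plate in the magazine at right (313–362, 232–278), the end stop near (247, 240) and the socket at (336, 225). The slide runs to image left, roughly world +y. The scene view agrees. Next I'll enlarge the station.

```bash
python3 - <<'E'
import cv2
a=cv2.imread("pics/top0.png")[200:305,220:380]
cv2.imwrite("pics/c1.png",cv2.resize(a,None,fx=5,fy=5,interpolation=cv2.INTER_CUBIC))
E
```

```text
(no output)
```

View pics/c1.png

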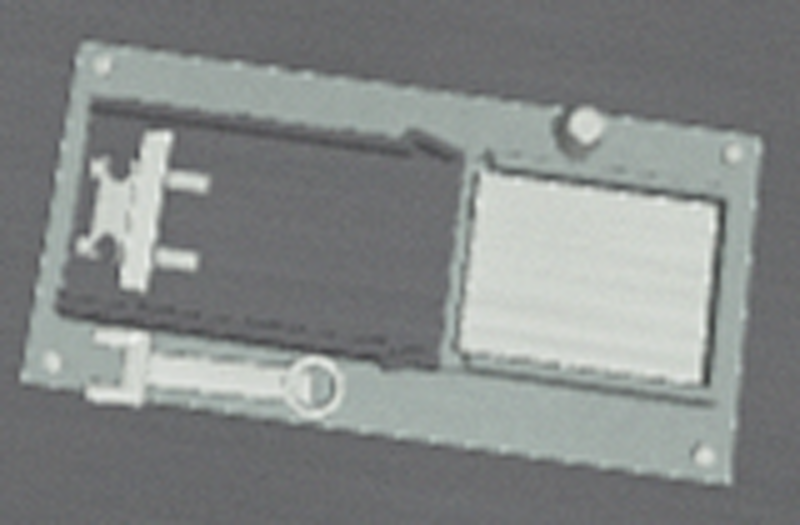

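The crop shows the base-plate corners, the bright plate's four corners, and the stop bar across the bed at crop (122–172, 130–290).

```bash
cat > h.py <<'E'
import numpy as np
from workcell import *
def ray(cam,uv,z):
    c=get_calibration(cam);f=210/np.tan(np.radians(c["fov_y"])/2)
    R,t=np.array(c["R"]),np.array(c["t"]);o=-R.T@t
    uv=np.atleast_2d(uv)
    d=np.c_[(uv[:,0]-c["cx"])/f,(uv[:,1]-c["cy"])/f,np.ones(len(uv))]@R
    return o+d*((z-o[2])/d[:,2])[:,None]
def proj(cam,X):
    c=get_calibration(cam);f=210/np.tan(np.radians(c["fov_y"])/2)
    p=np.atleast_2d(X)@np.array(c["R"]).T+c["t"]
    return p[:,:2]/p[:,2:]*f+[c["cx"],c["cy"]]
E
python3 - <<'E'
from h import *
np.set_printoptions(precision=1,suppress=True)
T=lambda p:(np.array(p)+.5)/5-.5+[220,200]
b=ray("top",T([(83,42),(762,138),(730,484),(22,380)]),8)
p=ray("top",T([(480,168),(722,205),(703,384),(460,352)]),38)
for q in(b,p):
    print(q,q.mean(0),[np.linalg.norm(q[i]-q[i-1]) for i in range(4)])
    y=(q[0]+q[3]-q[1]-q[2])[:2];x=(q[0]+q[1]-q[2]-q[3])[:2]
    print("yaw y-axis",np.degrees(np.arctan2(y[1],y[0])),"xaxis",np.degrees(np.arctan2(x[1],x[0])))
s=ray("top",T([(148,130),(172,131),(146,290),(122,289)]),47);print("stop",s)
c=b.mean(0);y=(b[0]+b[3]-b[1]-b[2]);y/=np.linalg.norm(y);x=np.array([y[1],-y[0],0])
for n,q in(("plate",p),("stop",s)): print(n,[((v-c)@x,(v-c)@y) for v in q])
print("ctr",(p.mean(0)-c)@x,(p.mean(0)-c)@y)
E
```

```text
[[ 610.5  123.9    8. ]
 [ 613.1 -233.8    8. ]
 [ 435.  -235.     8. ]
 [ 432.4  123.5    8. ]] [522.7 -55.3   8. ] [np.float64(178.0734667672723), np.float64(357.74669524398354), np.float64(178.1663222914018), np.float64(358.5239444304604)]
yaw y-axis 90.41745931894232 xaxis 0.26169699128733576
[[ 569.1  -88.8   38. ]
 [ 568.7 -210.9   38. ]
 [ 478.9 -210.7   38. ]
 [ 476.4  -91.    38. ]] [ 523.3 -150.3   38. ] [np.float64(92.70535101466692), np.float64(122.09090329094329), np.float64(89.82745343996879), np.float64(119.72768122369689)]
yaw y-axis 90.4994546107086 xaxis 0.6049969508320956
stop [[561.3  78.2  47. ]
 [562.6  66.3  47. ]
 [482.2  65.8  47. ]
 [480.9  77.5  47. ]]
plate [(np.float64(46.11877725810478), np.float64(-33.80797463093757)), (np.float64(44.85659477950292), np.float64(-155.89235349158125)), (np.float64(-44.966498488097976), np.float64(-155.0073069675899)), (np.float64(-46.57472003703059), np.float64(-35.29042731124098))]
stop [(np.float64(39.58045799393003), np.float64(133.26442299489867)), (np.float64(40.80162542354583), np.float64(121.33025765182207)), (np.float64(-39.627419425724085), np.float64(121.38941426775914)), (np.float64(-40.831419341403716), np.float64(133.10027777864823))]
ctr -0.14146162188014577 -94.99951560033743
```

Sizes match (base plate 178×358, plate ~91×121). The plate centre is at about (523, -150), with the slide direction about +y (0.5° yaw). The stop face is at y≈66, so travel should be about 156 mm. Next: shut the fingers, align them, and go above the plate.

>>> step_arm(increments="0.026 0.039 0 -0.03; 0.052 0.078 0 -0.06; 0.078 0.117 0 -0.09; 0.104 0.156 0 -0.12; 0.13 0.195 0 -0.15; 0.157 0.233 0 -0.18; 0.183 0.272 0 -0.21; 0.209 0.311 0 -0.24; 0.235 0.35 0 -0.27; 0.261 0.389 0 -0.3; 0.287 0.427 0 -0.32; 0.3125 0.465 0 -0.323", jaw=-1, newtons=20)

```text
time: 1.3
ee_pos: [523.5, -148.1, 214.3]
tcp_rot: [[1.0, 0.007, -0.0], [0.007, -1.0, 0.0], [-0.0, -0.0, -1.0]]
ft_force: [0.2, -0.4, -0.1]
grip_width: 4.7
```

>>> step_arm(increments="0 0 -0.03 0; 0 0 -0.06 0; 0 0 -0.09 0; 0 0 -0.115 0; 0 0 -0.135 0; 0 0 -0.145 0; 0 0 -0.150 0; 0 0 -0.150 0; 0 0 -0.150 0")

```text
time: 2.2
ee_pos: [523.8, -150.3, 65.8]
tcp_rot: [[1.0, 0.007, 0.002], [0.007, -1.0, -0.001], [0.002, 0.001, -1.0]]
ft_force: [0.7, 0.1, 0.9]
grip_width: 0.2
```

```bash
python3 - <<'E'
from h import *
import cv2
a=camera("top")[195:310,215:385,::-1];b=camera("scene")[150:280,190:350,::-1]
cv2.imwrite("pics/c2.png",np.hstack([cv2.resize(a,(400,400*115//170)),np.zeros((400*115//170,2,3),np.uint8),cv2.resize(b,(332,270),interpolation=2)]))
o=get_obs();print(o["ee_pos"],o["ft_force"],o["tcp_rot"][:,1],o["grip_width"])
E
```

```text
[ 523.87510705 -150.35010364   66.0405532 ] [ 0.12771738 -0.47922648  0.15862695] [ 6.72808215e-03 -9.99976990e-01  8.67614377e-04] 0.7947064375612807
```

View pics/c2.png

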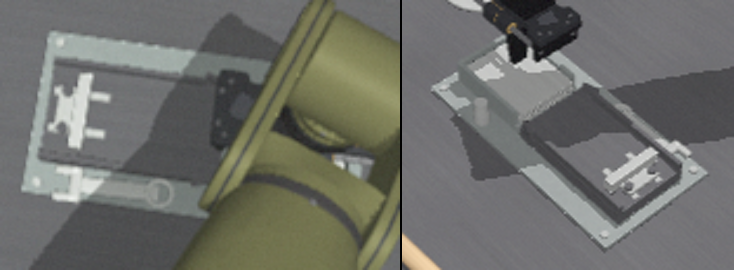

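The fingers are over the plate inside the magazine, and the way to the stop is clear. Now descend slowly.

>>> step_arm(increments="0 0 -0.006 0; 0 0 -0.012 0; 0 0 -0.017 0; 0 0 -0.021 0; 0 0 -0.0225 0; 0 0 -0.0235 0; 0 0 -0.0235 0")

```text
time: 3.0
ee_pos: [523.0, -150.0, 41.1]
tcp_rot: [[1.0, 0.007, -0.0], [0.007, -1.0, 0.0], [-0.0, -0.0, -1.0]]
ft_force: [-0.0, 0.7, 0.1]
grip_width: 0.4
```

>>> step_arm(increments="0 0 -0.0005 0; 0 0 -0.001 0; 0 0 -0.0015 0; 0 0 -0.0015 0")

```text
time: 3.4
ee_pos: [523.0, -150.0, 39.7]
tcp_rot: [[1.0, 0.007, 0.0], [0.007, -1.0, -0.0], [0.0, 0.0, -1.0]]
ft_force: [0.8, -0.8, -0.7]
grip_width: 0.5
```

>>> step_arm(increments="0 0 -0.0003 0; 0 0 -0.0006 0; 0 0 -0.0009 0; 0 0 -0.0012 0; 0 0 -0.0012 0")

```text
time: 3.9
ee_pos: [522.9, -150.0, 38.4]
tcp_rot: [[1.0, 0.007, -0.0], [0.007, -1.0, 0.0], [-0.0, -0.0, -1.0]]
ft_force: [0.1, -0.2, 0.2]
grip_width: 0.7
```

>>> step_arm(increments="0 0 -0.0002 0; 0 0 -0.0004 0; 0 0 -0.0004 0")

```text
time: 4.2
ee_pos: [523.1, -150.0, 38.3]
tcp_rot: [[1.0, 0.007, 0.0], [0.007, -1.0, -0.0], [0.0, 0.0, -1.0]]
ft_force: [-0.4, 0.4, 2.3]
grip_width: 0.6
```

>>> step_arm(increments="0 0 -0.0002 0; 0 0 -0.0002 0")

```text
time: 4.4
ee_pos: [523.2, -150.1, 38.3]
tcp_rot: [[1.0, 0.007, 0.0], [0.007, -1.0, -0.0], [0.0, 0.0, -1.0]]
ft_force: [-0.7, 0.6, 3.7]
grip_width: 0.7
```

>>> step_arm(increments="0 0 -0.0002 0; 0 0 -0.0002 0")

```text
time: 4.6
ee_pos: [523.4, -150.1, 38.3]
tcp_rot: [[1.0, 0.007, 0.001], [0.007, -1.0, -0.0], [0.001, 0.0, -1.0]]
ft_force: [-0.8, 0.6, 4.7]
grip_width: 0.2
```

Contact is at z≈38.3, and stiffness is about 6 N/mm. Load to about 9.5 N, then start sliding.

>>> step_arm(increments="0 0 -0.0003 0; 0 0 -0.0006 0; 0 0 -0.0008 0; 0 0 -0.0008 0")

```text
time: 5.0
ee_pos: [524.0, -150.4, 38.3]
tcp_rot: [[1.0, 0.007, 0.002], [0.007, -1.0, -0.001], [0.002, 0.001, -1.0]]
ft_force: [-0.8, 0.0, 8.6]
grip_width: 0.5
```

>>> step_arm(increments="0 0.001 0 0; 0 0.002 0 0; 0 0.004 0 0; 0 0.006 0 0; 0 0.008 0 0")

```text
time: 5.5
ee_pos: [524.4, -142.9, 38.3]
tcp_rot: [[1.0, 0.007, 0.003], [0.007, -1.0, -0.002], [0.003, 0.002, -1.0]]
ft_force: [-0.7, -0.8, 6.0]
grip_width: 0.6
```

>>> step_arm(increments="0 0.0005 -0.0004 0; 0 0.001 -0.0007 0; 0 0.003 -0.0007 0; 0 0.005 -0.0007 0; 0 0.007 -0.0007 0; 0 0.009 -0.0007 0; 0 0.010 -0.0007 0")

```text
time: 6.2
ee_pos: [525.1, -133.1, 38.3]
tcp_rot: [[1.0, 0.007, 0.005], [0.007, -1.0, -0.003], [0.005, 0.003, -1.0]]
ft_force: [-0.6, -2.0, 8.1]
grip_width: 0.9
```

```bash
python3 - <<'E'
from h import *
import cv2
b=camera("scene")[150:280,190:350,::-1]
cv2.imwrite("pics/c3.png",cv2.resize(b,(640,520),interpolation=2))
o=get_obs();print(o["ee_pos"],o["ft_force"])
E
```

```text
[ 525.0565347  -133.00694263   38.27172796] [-0.13870679 -1.45009074  8.30603419]
```

View pics/c3.png

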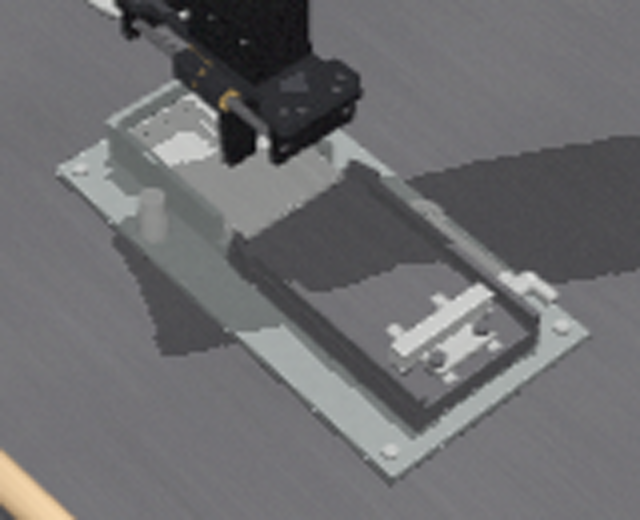

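```bash
python3 - <<'E'
from h import *
for y in(-90,-73): print(y,(proj("scene",[[568,y,38],[478,y,38],[568,y-120,38],[478,y-120,38]])-[190,150])*4)
E
```

```text
-90 [[228.05455105 221.32892741]
 [327.73578092 159.07182832]
 [122.13952103 126.29708895]
 [220.59250911  68.90881288]]
-73 [[243.78449213 235.44255434]
 [343.62858395 172.44591165]
 [136.62099377 139.29053264]
 [235.255459    81.24795238]]
```

The plate has followed: its front edge sits at about (243,235)–(343,172) in the crop, as predicted for a 17 mm slide. Continuing along the slide axis.

>>> step_arm(increments="-0.0002 0.002 -0.0002 0; -0.0004 0.004 -0.0002 0; -0.0006 0.007 -0.0002 0; -0.0008 0.010 -0.0002 0; -0.0010 0.013 -0.0002 0; -0.0010 0.015 -0.0002 0")

```text
time: 6.85
ee_pos: [524.2, -118.1, 38.3]
tcp_rot: [[1.0, 0.007, 0.005], [0.007, -1.0, -0.003], [0.005, 0.003, -1.0]]
ft_force: [-0.2, -1.9, 7.6]
grip_width: 0.3
```

>>> step_arm(increments="-0.0000 0.002 -0.0001 0; -0.0001 0.004 -0.0001 0; -0.0001 0.007 -0.0001 0; -0.0001 0.010 -0.0001 0; -0.0001 0.013 -0.0001 0; -0.0001 0.015 -0.0001 0")

```text
time: 7.45
ee_pos: [524.2, -103.1, 38.2]
tcp_rot: [[1.0, 0.007, 0.005], [0.007, -1.0, -0.003], [0.005, 0.003, -1.0]]
ft_force: [-0.7, -1.6, 8.5]
grip_width: 0.2
```

>>> step_arm(increments="0 0.002 -0.0001 0; 0 0.004 -0.0001 0; 0 0.006 -0.0001 0; -0.0001 0.008 -0.0001 0; -0.0001 0.010 -0.0001 0")

```text
time: 7.95
ee_pos: [524.2, -93.1, 38.2]
tcp_rot: [[1.0, 0.007, 0.005], [0.007, -1.0, -0.003], [0.005, 0.003, -1.0]]
ft_force: [-0.4, -1.7, 8.7]
grip_width: 0.4
```

>>> step_arm(increments="0 0.002 0 0; 0 0.004 0 0; 0 0.006 0 0; 0 0.006 0 0")

```text
time: 8.35
ee_pos: [524.1, -86.6, 38.1]
tcp_rot: [[1.0, 0.007, 0.005], [0.007, -1.0, -0.002], [0.005, 0.002, -1.0]]
ft_force: [0.8, -0.1, 8.5]
grip_width: 0.6
```

Tipping is starting, so I'll feed the sink forward (3·60/s² mm per mm).

>>> step_arm(increments="0 0.002 -0.0001 0; 0 0.004 -0.0002 0; 0 0.006 -0.00025 0; -0.0001 0.008 -0.0003 0; -0.0001 0.008 -0.0003 0")

```text
time: 8.85
ee_pos: [524.0, -78.6, 37.7]
tcp_rot: [[1.0, 0.007, 0.005], [0.007, -1.0, -0.002], [0.005, 0.002, -1.0]]
ft_force: [-1.2, 0.4, 7.9]
grip_width: 0.4
```

>>> step_arm(increments="0 0.002 -0.0001 0; 0 0.004 -0.0002 0; 0 0.006 -0.00025 0; -0.0001 0.008 -0.0003 0; -0.0001 0.008 -0.0003 0")

```text
time: 9.35
ee_pos: [524.0, -70.6, 37.5]
tcp_rot: [[1.0, 0.007, 0.005], [0.007, -1.0, -0.002], [0.005, 0.002, -1.0]]
ft_force: [-0.4, -0.8, 8.2]
grip_width: 0.5
```

Sink at s≈80 is 0.8 mm as predicted, so the plate is following.

>>> step_arm(increments="0 0.002 -0.00015 0; 0 0.004 -0.0002 0; 0 0.006 -0.00025 0; 0 0.008 -0.0003 0; -0.0001 0.010 -0.00035 0; -0.0001 0.010 -0.00035 0")

```text
time: 9.95
ee_pos: [524.0, -60.6, 37.2]
tcp_rot: [[1.0, 0.007, 0.005], [0.007, -1.0, -0.002], [0.005, 0.002, -1.0]]
ft_force: [0.3, -1.1, 9.6]
grip_width: 0.6
```

>>> step_arm(increments="0 0.002 -0.0001 0; 0 0.004 -0.00015 0; 0 0.006 -0.0002 0; 0 0.008 -0.0002 0; -0.0001 0.010 -0.0002 0; -0.0001 0.010 -0.0002 0")

```text
time: 10.55
ee_pos: [523.9, -50.6, 37.0]
tcp_rot: [[1.0, 0.007, 0.005], [0.007, -1.0, -0.002], [0.005, 0.002, -1.0]]
ft_force: [0.4, -0.7, 9.0]
grip_width: 0.6
```

>>> step_arm(increments="0 0.002 0 0; 0 0.005 -0.0001 0; 0 0.008 -0.0001 0; 0 0.011 -0.0002 0; -0.0001 0.014 -0.0002 0; -0.0001 0.014 -0.0002 0")

```text
time: 11.15
ee_pos: [523.8, -36.3, 36.8]
tcp_rot: [[1.0, 0.007, 0.005], [0.007, -1.0, -0.001], [0.005, 0.001, -1.0]]
ft_force: [-0.6, -0.9, 9.0]
grip_width: 0.3
```

>>> step_arm(increments="0 0.002 0 0; 0 0.004 0 0; 0 0.006 0 0; 0 0.006 0 0")

```text
time: 11.55
ee_pos: [523.7, -30.5, 36.7]
tcp_rot: [[1.0, 0.007, 0.005], [0.007, -1.0, -0.001], [0.005, 0.001, -1.0]]
ft_force: [0.4, -1.2, 8.3]
grip_width: 0.5
```

>>> step_arm(increments="0 0.002 0 0; 0 0.004 0 0; 0 0.005 0 0; 0 0.005 0 0")

```text
time: 11.95
ee_pos: [522.2, -25.2, 35.3]
tcp_rot: [[1.0, 0.007, 0.002], [0.007, -1.0, -0.001], [0.002, 0.001, -1.0]]
ft_force: [0.4, -1.6, 5.9]
grip_width: 0.5
```

The rear has dropped off the stack and the plate lies flat on the bed (z 35.3). Reload and continue towards the stop.

>>> step_arm(increments="0 0 -0.0003 0; 0 0 -0.0005 0; 0.0002 0.001 -0.0005 0; 0.0003 0.003 -0.0005 0; 0.0003 0.005 -0.0005 0; 0.0003 0.008 -0.0005 0; 0.0003 0.010 -0.0005 0")

```text
time: 12.65
ee_pos: [523.0, -15.4, 35.3]
tcp_rot: [[1.0, 0.007, 0.003], [0.007, -1.0, -0.001], [0.003, 0.001, -1.0]]
ft_force: [0.1, -2.0, 6.3]
grip_width: 0.3
```

```bash
python3 - <<'E'
from h import *
import cv2
a=camera("top")[195:310,215:385,::-1];b=camera("scene")[150:280,190:350,::-1]
cv2.imwrite("pics/c4.png",np.hstack([cv2.resize(a,(384,260),interpolation=2),cv2.resize(b,(400,325),interpolation=2)[:260]]) if 0 else cv2.resize(b,(640,520),interpolation=2))
cv2.imwrite("pics/c4t.png",cv2.resize(a,None,fx=4,fy=4,interpolation=2))
o=get_obs();print(o["ee_pos"],o["ft_force"])
E
```

```text
[523.01899355 -15.13360652  35.2678606 ] [ 0.06719308 -0.01269     7.90474785]
```

View pics/c4t.png

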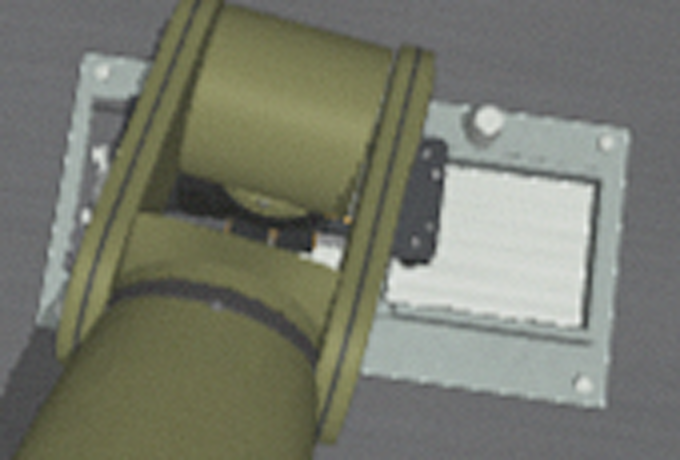

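View pics/c4.png

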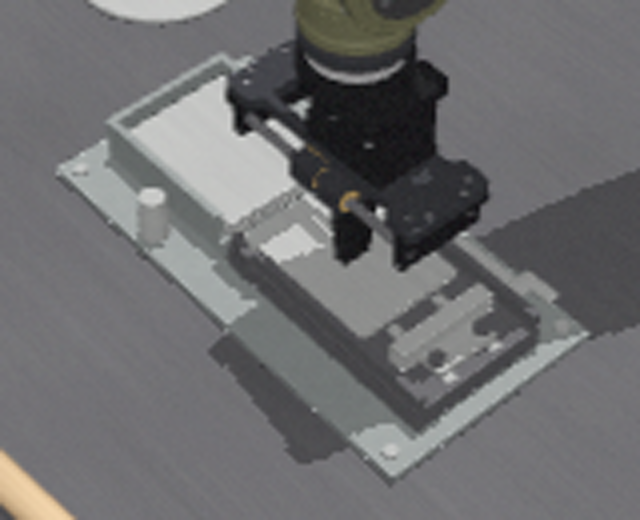

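The plate lies on the bed, with its front edge at about (370,335)–(455,272) in the scene crop. The stop bar sits just ahead at (390–495, 290–365), and the middle plate is still seated in the magazine.

```bash
python3 - <<'E'
from h import *
np.set_printoptions(precision=1,suppress=True)
print(ray("scene",np.array([[370,335],[455,272],[246,230]])/4+[190,150],35))
print("stop face bottom/top",(proj("scene",[[561,66,29],[482,66,29],[561,66,47],[482,66,47]])-[190,150])*4)
E
```

```text
[[558.8  46.1  35. ]
 [479.7  42.8  35. ]
 [562.1 -78.   35. ]]
stop face bottom/top [[387.6 360.5]
 [475.8 299.6]
 [388.2 343.3]
 [477.3 282.2]]
```

About 20 mm remains, with no noticeable slip so far. Approach by 14 mm, then creep.

>>> step_arm(increments="0 0.002 -0.0002 0; 0 0.004 -0.0003 0; 0 0.007 -0.0003 0; 0 0.010 -0.0003 0; 0 0.013 -0.0003 0; 0 0.014 -0.0003 0; 0 0.014 -0.0003 0")

```text
time: 13.45
ee_pos: [523.3, -1.2, 35.3]
tcp_rot: [[1.0, 0.007, 0.004], [0.007, -1.0, -0.001], [0.004, 0.001, -1.0]]
ft_force: [0.5, -0.8, 8.6]
grip_width: 0.8
```

>>> step_arm(increments="0 0.0006 -0.0001 0; 0 0.0012 -0.0001 0; 0 0.0018 -0.0001 0; 0 0.0024 -0.0001 0; 0 0.003 -0.0001 0")

```text
time: 13.95
ee_pos: [523.4, 1.5, 35.3]
tcp_rot: [[1.0, 0.007, 0.004], [0.007, -1.0, -0.001], [0.004, 0.001, -1.0]]
ft_force: [-0.1, -1.3, 8.8]
grip_width: 0.2
```

>>> step_arm(increments="0 0.0006 -0.0001 0; 0 0.0012 -0.0001 0; 0 0.0018 -0.0001 0; 0 0.0024 -0.0001 0; 0 0.003 -0.0001 0")

```text
time: 14.45
ee_pos: [523.5, 4.5, 35.3]
tcp_rot: [[1.0, 0.007, 0.004], [0.007, -1.0, -0.001], [0.004, 0.001, -1.0]]
ft_force: [0.2, -2.3, 9.1]
grip_width: 0.3
```

>>> step_arm(increments="0 0.0005 0 0; 0 0.001 0 0; 0 0.0015 0 0; 0 0.002 0 0")

```text
time: 14.85
ee_pos: [523.5, 6.5, 35.2]
tcp_rot: [[1.0, 0.007, 0.004], [0.007, -1.0, -0.001], [0.004, 0.001, -1.0]]
ft_force: [-0.6, -1.8, 9.2]
grip_width: 0.1
```

>>> step_arm(increments="0 0.0005 0 0; 0 0.001 0 0; 0 0.0015 0 0; 0 0.002 0 0")

```text
time: 15.25
ee_pos: [523.5, 8.3, 35.3]
tcp_rot: [[1.0, 0.007, 0.004], [0.007, -1.0, -0.002], [0.004, 0.002, -1.0]]
ft_force: [-0.8, -2.7, 8.6]
grip_width: 0.6
```

>>> step_arm(increments="0 0.0005 0 0; 0 0.001 0 0; 0 0.0015 0 0; 0 0.002 0 0")

```text
time: 15.65
ee_pos: [523.4, 10.3, 35.3]
tcp_rot: [[1.0, 0.007, 0.004], [0.007, -1.0, -0.002], [0.004, 0.002, -1.0]]
ft_force: [-0.7, -2.6, 8.8]
grip_width: 0.4
```

Fy has risen to a plateau near -2.65 N, so the plate may be bearing on the stop with the fingers slipping. I'll look.

```bash
python3 - <<'E'
from h import *
import cv2
b=camera("scene")[190:260,225:335,::-1]
cv2.imwrite("pics/c5.png",cv2.resize(b,(770,490),interpolation=2))
print(get_obs()["ft_force"])
E
```

```text
[ 0.16080704 -1.81734571  8.2511256 ]
```

View pics/c5.png

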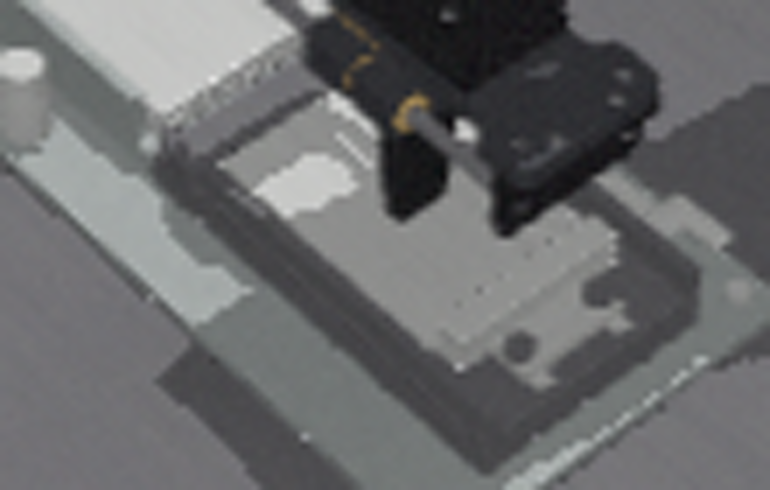

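```bash
python3 - <<'E'
from h import *
np.set_printoptions(precision=1,suppress=True)
print(ray("scene",np.array([[218,163],[325,97]])/7+[225,190],35))
print(ray("scene",np.array([[460,370],[617,250]])/7+[225,190],47))
E
```

```text
[[565.8 -53.6  35. ]
 [512.1 -52.6  35. ]]
[[569.2  89.1  47. ]
 [486.6  85.4  47. ]]
```

The rear edge is at y≈-53, so the front edge is at ≈66.7, which is the stop face. To be sure of bearing, I'll press slightly more, push 3 mm further, then lift off.

>>> step_arm(increments="0 0 -0.0003 0; 0 0.0005 -0.0005 0; 0 0.001 -0.0005 0; 0 0.0015 -0.0005 0; 0 0.002 -0.0005 0; 0 0.0025 -0.0005 0; 0 0.003 -0.0005 0")

```text
time: 16.4
ee_pos: [523.9, 13.1, 35.3]
tcp_rot: [[1.0, 0.007, 0.005], [0.007, -1.0, -0.002], [0.005, 0.002, -1.0]]
ft_force: [-0.4, -3.6, 9.8]
grip_width: 0.4
```

>>> step_arm(increments="0 0.0005 0 0; 0 0.001 0 0; 0 0.0015 0 0; 0 0.002 0 0")

```text
time: 16.8
ee_pos: [523.9, 15.1, 35.2]
tcp_rot: [[1.0, 0.007, 0.005], [0.007, -1.0, -0.002], [0.005, 0.002, -1.0]]
ft_force: [-0.2, -2.8, 10.3]
grip_width: 0.5
```

>>> step_arm(increments="0 0 0.0006 0; 0 0 0.0012 0; 0 0 0.0018 0; 0 0 0.003 0; 0 0 0.008 0; 0 0 0.03 0; 0 0 0.07 0; 0 0 0.11 0; 0 0 0.15 0; 0 0 0.17 0; 0 0 0.17 0")

```text
time: 17.9
ee_pos: [523.3, 16.0, 206.6]
tcp_rot: [[1.0, 0.007, 0.006], [0.007, -1.0, -0.0], [0.006, 0.0, -1.0]]
ft_force: [0.0, -0.3, -0.7]
grip_width: 0.3
```

>>> step_arm(increments="-0.01 -0.04 0 0; -0.02 -0.08 0 0; -0.03 -0.12 0 0; -0.04 -0.16 0 0; -0.05 -0.2 0 0; -0.06 -0.24 0 0; -0.07 -0.28 0 0; -0.08 -0.32 0 0; -0.09 -0.36 0 0; -0.1 -0.4 0 0; -0.1 -0.4 0 0")

```text
time: 19.0
ee_pos: [419.1, -386.6, 199.7]
tcp_rot: [[1.0, 0.002, -0.004], [0.002, -1.0, 0.003], [-0.004, -0.003, -1.0]]
ft_force: [1.8, 0.1, -0.2]
grip_width: 0.5
```

```bash
python3 - <<'E'
from h import *
import cv2
t=camera("top")[:,:,::-1];s=camera("scene")[:,:,::-1]
cv2.imwrite("pics/t6.png",t);cv2.imwrite("pics/s6.png",s)
cv2.imwrite("pics/c6.png",cv2.resize(t[200:305,220:380],None,fx=5,fy=5,interpolation=cv2.INTER_CUBIC))
print(get_obs()["ft_force"],get_obs()["ee_pos"])
E
```

```text
[ 0.58632791  0.54195911 -0.30131342] [ 420.36294032 -383.42760141  200.11576011]
```

View pics/c6.png

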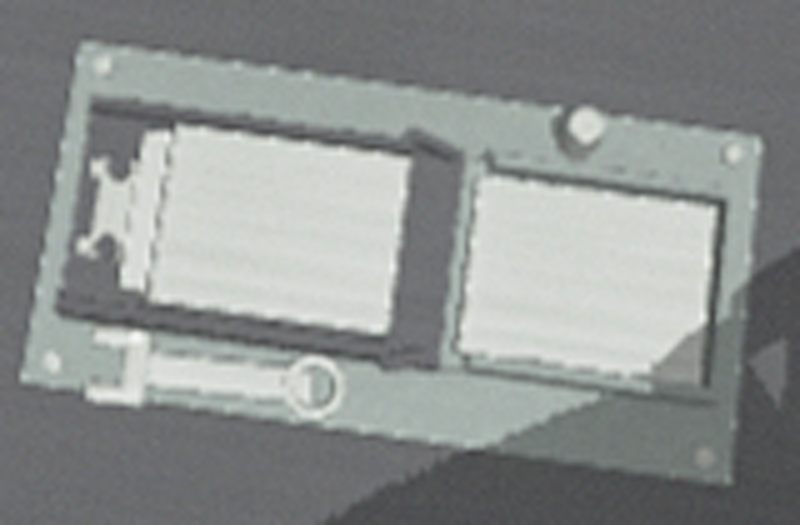

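The plate lies next to the stop bar (front edge (177,126)–(150,302), rear (411,157)–(390,333)). The middle plate is in the magazine as before. Checking the numbers.

```bash
python3 - <<'E'
from h import *
import cv2
np.set_printoptions(precision=1,suppress=True)
T=lambda p:(np.array(p)+.5)/5-.5+[220,200]
def rect(im,cam,z,poly_c,thr):
    g=cv2.cvtColor(cv2.imread(im),cv2.COLOR_BGR2GRAY)
p=ray("top",T([(177,126),(411,157),(390,333),(150,302)]),35)
print(p,p.mean(0),"edge gap",66-(p[0,1]+p[3,1])/2)
for a,b in((3,0),(2,1)): d=p[b]-p[a];print("x-edge ang",np.arctan2(d[1],d[0]))
for a,b in((1,0),(2,3)): d=p[b]-p[a];print("y-edge ang",np.arctan2(d[1],d[0])-np.pi/2)
m=ray("top",T([(478,173),(720,207),(703,384),(460,355)]),32);print("middle",m,m.mean(0))
# profile across the joint: dark slit between stop top and plate, along station -y
g=cv2.cvtColor(cv2.imread("pics/t6.png"),cv2.COLOR_BGR2GRAY).astype(np.float32)
for x in(500,522,545):
    uv=proj("top",[[x,y,35] for y in range(40,84,2)]).astype(np.float32)
    print(x,cv2.remap(g,uv[:,:1],uv[:,1:],1).ravel().astype(int))
E
```

```text
[[568.   65.3  35. ]
 [570.  -53.9  35. ]
 [480.8 -55.8  35. ]
 [478.   63.9  35. ]] [524.2   4.9  35. ] edge gap 1.382317470784983
x-edge ang 0.015764289849581135
x-edge ang 0.021121204407871876
y-edge ang 0.017381280927367015
y-edge ang 0.023069149100228614
middle [[ 567.6  -88.6   32. ]
 [ 568.8 -211.2   32. ]
 [ 479.6 -211.8   32. ]
 [ 475.6  -91.6   32. ]] [ 522.9 -150.8   32. ]
500 [212 211 211 211 213 213 213 213 213 214 215 212 192 173 197 222 218 216
 217 211 193 161]
522 [210 211 210 210 210 211 211 211 211 213 213 216 209 192 178 214 216 215
 216 218 215 206]
545 [208 209 209 208 209 210 210 211 210 210 211 211 203 197 209 218 212 214
 214 212 202 180]
```

The plate is against the stop within about 1 mm, yaw error is ≈0.012 rad, and the middle plate hasn't moved. Fy while bearing was only about 1 N above sliding friction, so the bearing force is uncertain. There's time for a confirming push: set the closed tips on the bed side behind the plate's rear edge (y≈-54) and nudge it gently.

>>> step_arm(increments="0.02 0.05 0 0; 0.04 0.1 0 0; 0.06 0.14 0 0; 0.07 0.18 0 0; 0.08 0.22 0 0; 0.09 0.26 0 0; 0.1 0.295 0 0; 0.103 0.312 0 0; 0.103 0.314 0 0; 0.103 0.314 0 0; 0.103 0.314 0 0")

```text
time: 20.2
ee_pos: [524.1, -70.2, 202.4]
tcp_rot: [[1.0, 0.007, -0.001], [0.007, -1.0, -0.0], [-0.001, 0.0, -1.0]]
ft_force: [0.3, 0.3, -1.2]
grip_width: 0.4
```

>>> step_arm(increments="-0.0005 -0.0015 -0.04 0; -0.0005 -0.0015 -0.08 0; -0.0005 -0.0015 -0.12 0; -0.0005 -0.0015 -0.14 0; -0.0005 -0.0015 -0.15 0; -0.0005 -0.0015 -0.15 0; -0.0005 -0.0015 -0.15 0")

```text
time: 20.9
ee_pos: [525.0, -72.2, 54.2]
tcp_rot: [[1.0, 0.006, 0.002], [0.006, -1.0, -0.0], [0.002, 0.001, -1.0]]
ft_force: [-0.1, -0.2, 0.6]
grip_width: 0.5
```

```bash
python3 - <<'E'
from h import *
import cv2
b=camera("scene")[170:260,200:320,::-1]
cv2.imwrite("pics/c7.png",cv2.resize(b,None,fx=6,fy=6,interpolation=2))
o=get_obs();print(o["ee_pos"],o["ft_force"])
E
```

```text
[525.46191677 -72.17610734  54.75607744] [-0.5894079   0.59255059  1.19118267]
```

View pics/c7.png

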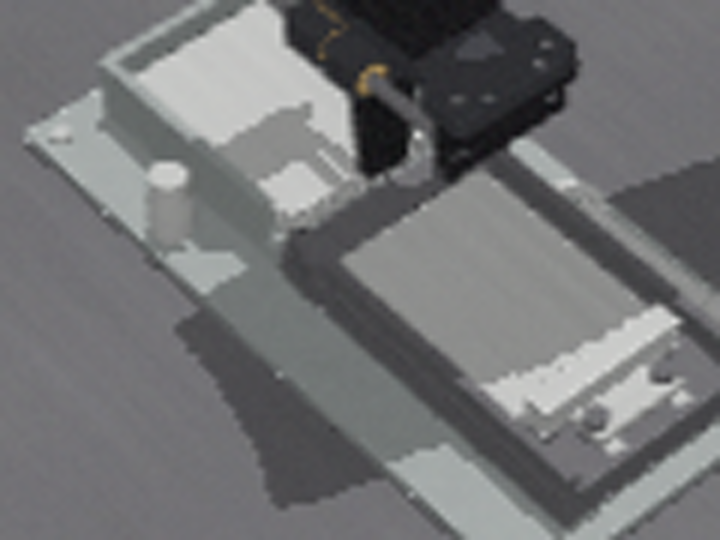

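The plate is against the stop, and the tips are above the strip of bed behind its rear edge. Lower slowly beside it.

>>> step_arm(increments="-0.001 0.0005 -0.006 0; -0.001 0.0005 -0.012 0; -0.001 0.0005 -0.016 0; -0.001 0.0005 -0.019 0; -0.001 0.0005 -0.020 0; -0.001 0.0005 -0.020 0")

```text
time: 21.55
ee_pos: [522.9, -70.9, 32.6]
tcp_rot: [[1.0, 0.007, -0.0], [0.007, -1.0, 0.0], [-0.0, -0.0, -1.0]]
ft_force: [0.1, -0.4, 0.6]
grip_width: 0.5
```

>>> step_arm(increments="0 0 -0.0005 0; 0 0 -0.001 0; 0 0 -0.001 0")

```text
time: 21.85
ee_pos: [523.1, -71.0, 32.0]
tcp_rot: [[1.0, 0.007, 0.0], [0.007, -1.0, -0.0], [0.0, 0.0, -1.0]]
ft_force: [-0.4, -0.7, 1.5]
grip_width: 0.4
```

>>> step_arm(increments="0 0 0.0004 0; 0 0.0005 0.0005 0; 0 0.001 0.0005 0; 0 0.0015 0.0005 0; 0 0.0015 0.0005 0")

```text
time: 22.35
ee_pos: [523.1, -69.4, 32.4]
tcp_rot: [[1.0, 0.007, 0.0], [0.007, -1.0, 0.0], [0.0, -0.0, -1.0]]
ft_force: [0.2, -0.4, 0.0]
grip_width: 0.5
```

>>> step_arm(increments="0 0.0003 0 0; 0 0.0006 0 0; 0 0.0009 0 0; 0 0.0010 0 0; 0 0.001 0 0")

```text
time: 22.85
ee_pos: [523.1, -68.4, 32.4]
tcp_rot: [[1.0, 0.007, -0.0], [0.007, -1.0, 0.0], [-0.0, -0.0, -1.0]]
ft_force: [-0.0, -0.6, 0.1]
grip_width: 0.3
```

>>> step_arm(increments="0 0.0003 0 0; 0 0.0006 0 0; 0 0.0009 0 0; 0 0.0010 0 0; 0 0.001 0 0")

```text
time: 23.35
ee_pos: [523.1, -67.4, 32.4]
tcp_rot: [[1.0, 0.007, 0.0], [0.007, -1.0, -0.0], [0.0, 0.0, -1.0]]
ft_force: [0.2, -0.2, 0.2]
grip_width: 0.4
```

>>> step_arm(increments="0 0.0002 0 0; 0 0.0004 0 0; 0 0.0006 0 0; 0 0.0006 0 0")

```text
time: 23.75
ee_pos: [523.1, -66.8, 32.4]
tcp_rot: [[1.0, 0.007, 0.0], [0.007, -1.0, 0.0], [0.0, -0.0, -1.0]]
ft_force: [-0.2, -0.5, 0.5]
grip_width: 0.5
```

>>> step_arm(increments="0 0.0002 0 0; 0 0.0004 0 0; 0 0.0006 0 0; 0 0.0006 0 0")

```text
time: 24.15
ee_pos: [523.1, -66.3, 32.4]
tcp_rot: [[1.0, 0.007, 0.0], [0.007, -1.0, 0.0], [0.0, -0.0, -1.0]]
ft_force: [-0.4, -1.4, -0.8]
grip_width: 0.2
```

>>> step_arm(increments="0 0.0002 0 0; 0 0.0004 0 0; 0 0.0004 0 0")

```text
time: 24.45
ee_pos: [523.1, -65.9, 32.4]
tcp_rot: [[1.0, 0.007, 0.0], [0.007, -1.0, -0.0], [0.0, 0.0, -1.0]]
ft_force: [-0.6, 0.5, -1.0]
grip_width: 0.3
```

>>> step_arm(increments="0 0.0002 0 0; 0 0.0004 0 0; 0 0.0004 0 0")

```text
time: 24.75
ee_pos: [523.1, -65.4, 32.4]
tcp_rot: [[1.0, 0.007, -0.0], [0.007, -1.0, 0.0], [-0.0, -0.0, -1.0]]
ft_force: [0.3, -0.0, -0.0]
grip_width: 0.9
```

>>> step_arm(increments="0 0.0002 0 0; 0 0.0004 0 0; 0 0.0006 0 0; 0 0.0006 0 0")

```text
time: 25.15
ee_pos: [523.1, -64.8, 32.4]
tcp_rot: [[1.0, 0.007, -0.0], [0.007, -1.0, 0.0], [-0.0, -0.0, -1.0]]
ft_force: [0.0, 0.5, 0.2]
grip_width: 0.6
```

>>> step_arm(increments="0 0.0002 0 0; 0 0.0004 0 0; 0 0.0006 0 0; 0 0.0006 0 0")

```text
time: 25.55
ee_pos: [523.1, -64.3, 32.4]
tcp_rot: [[1.0, 0.007, -0.0], [0.007, -1.0, 0.0], [-0.0, -0.0, -1.0]]
ft_force: [-0.3, -0.1, 0.8]
grip_width: 0.5
```

>>> step_arm(increments="0 0.0002 0 0; 0 0.0004 0 0; 0 0.0006 0 0; 0 0.0006 0 0")

```text
time: 25.95
ee_pos: [523.0, -63.6, 32.4]
tcp_rot: [[1.0, 0.007, -0.0], [0.007, -1.0, 0.0], [-0.0, -0.0, -1.0]]
ft_force: [-0.8, -0.0, -0.0]
grip_width: 0.2
```

>>> step_arm(increments="0 0.0002 0 0; 0 0.0004 0 0; 0 0.0006 0 0; 0 0.0008 0 0; 0 0.0008 0 0")

```text
time: 26.45
ee_pos: [523.1, -62.8, 32.4]
tcp_rot: [[1.0, 0.007, -0.0], [0.007, -1.0, 0.0], [-0.0, -0.0, -1.0]]
ft_force: [-0.1, 0.8, 0.3]
grip_width: 0.6
```

>>> step_arm(increments="0 0.0002 0 0; 0 0.0004 0 0; 0 0.0006 0 0; 0 0.0006 0 0")

```text
time: 26.85
ee_pos: [523.1, -62.3, 32.4]
tcp_rot: [[1.0, 0.007, 0.0], [0.007, -1.0, 0.0], [0.0, -0.0, -1.0]]
ft_force: [-1.3, 0.5, -0.7]
grip_width: 0.6
```

>>> step_arm(increments="0 0.0002 0 0; 0 0.0004 0 0; 0 0.0006 0 0; 0 0.0006 0 0")

```text
time: 27.25
ee_pos: [523.1, -61.6, 32.4]
tcp_rot: [[1.0, 0.007, -0.0], [0.007, -1.0, 0.0], [-0.0, -0.0, -1.0]]
ft_force: [0.3, -0.7, 0.9]
grip_width: 0.3
```

>>> step_arm(increments="0 0.0002 0 0; 0 0.0004 0 0; 0 0.0006 0 0; 0 0.0006 0 0")

```text
time: 27.65
ee_pos: [523.1, -61.1, 32.4]
tcp_rot: [[1.0, 0.007, 0.0], [0.007, -1.0, 0.0], [0.0, -0.0, -1.0]]
ft_force: [-1.2, 0.0, 0.8]
grip_width: 0.7
```

>>> step_arm(increments="0 0.0002 0 0; 0 0.0004 0 0; 0 0.0006 0 0; 0 0.0006 0 0")

```text
time: 28.05
ee_pos: [523.1, -60.4, 32.4]
tcp_rot: [[1.0, 0.007, -0.0], [0.007, -1.0, 0.0], [-0.0, -0.0, -1.0]]
ft_force: [-0.1, -0.7, 0.5]
grip_width: 0.5
```

>>> step_arm(increments="0 0.0002 0 0; 0 0.0004 0 0; 0 0.0006 0 0; 0 0.0006 0 0")

```text
time: 28.45
ee_pos: [523.1, -59.8, 32.4]
tcp_rot: [[1.0, 0.007, 0.0], [0.007, -1.0, 0.0], [0.0, -0.0, -1.0]]
ft_force: [-0.1, 0.6, 0.8]
grip_width: 0.2
```

>>> step_arm(increments="0 0.0002 0 0; 0 0.0004 0 0; 0 0.0006 0 0; 0 0.0008 0 0")

```text
time: 28.85
ee_pos: [523.1, -59.4, 32.4]
tcp_rot: [[1.0, 0.007, 0.0], [0.007, -1.0, -0.001], [0.0, 0.001, -1.0]]
ft_force: [-0.9, -2.2, -0.1]
grip_width: 0.3
```

>>> step_arm(increments="0 0.0002 0 0; 0 0.0004 0 0; 0 0.0006 0 0; 0 0.0006 0 0")

```text
time: 29.25
ee_pos: [523.1, -59.3, 32.4]
tcp_rot: [[1.0, 0.007, 0.0], [0.007, -1.0, -0.002], [0.0, 0.002, -1.0]]
ft_force: [0.1, -4.9, 0.7]
grip_width: 0.2
```

>>> step_arm(increments="0 0.0002 0 0; 0 0.0004 0 0; 0 0.0004 0 0")

```text
time: 29.55
ee_pos: [523.1, -59.3, 32.4]
tcp_rot: [[1.0, 0.007, -0.0], [0.007, -1.0, -0.003], [-0.0, 0.003, -1.0]]
ft_force: [-0.6, -7.1, -1.0]
grip_width: 0.4
```

The plate is solid against the stop: the tip stays at -59.3 while the force rises to 7 N. Back off, rise clear and check.

>>> step_arm(increments="0 -0.0006 0 0; 0 -0.0012 0 0; 0 -0.003 0 0; 0 -0.006 0 0; 0 -0.008 0.002 0; 0 -0.008 0.02 0; 0 -0.008 0.06 0; 0 -0.008 0.11 0; 0 -0.008 0.15 0; 0 -0.008 0.17 0; 0 -0.008 0.17 0")

```text
time: 30.65
ee_pos: [525.5, -66.4, 207.2]
tcp_rot: [[1.0, 0.007, 0.008], [0.007, -1.0, -0.001], [0.008, 0.001, -1.0]]
ft_force: [-0.8, 0.5, 0.6]
grip_width: 0.5
```

>>> step_arm(increments="-0.01 -0.04 0 0; -0.02 -0.08 0 0; -0.03 -0.12 0 0; -0.04 -0.16 0 0; -0.05 -0.2 0 0; -0.06 -0.24 0 0; -0.07 -0.28 0 0; -0.08 -0.32 0 0; -0.08 -0.33 0 0; -0.08 -0.33 0 0")

```text
time: 31.65
ee_pos: [442.1, -396.5, 200.1]
tcp_rot: [[1.0, 0.004, -0.002], [0.004, -1.0, 0.003], [-0.002, -0.003, -1.0]]
ft_force: [0.7, 0.5, 0.3]
grip_width: 0.4
```

```bash
python3 - <<'E'
from h import *
import cv2
t=camera("top")[:,:,::-1]
cv2.imwrite("pics/c8.png",cv2.resize(t[200:305,220:380],None,fx=5,fy=5,interpolation=cv2.INTER_CUBIC))
o=get_obs();print(o["ft_force"],o["ee_pos"],o["time"])
E
```

```text
[-0.29699526  0.10214914 -0.00075915] [ 442.55980843 -395.37870165  200.45033687] 31.7
```

View pics/c8.png

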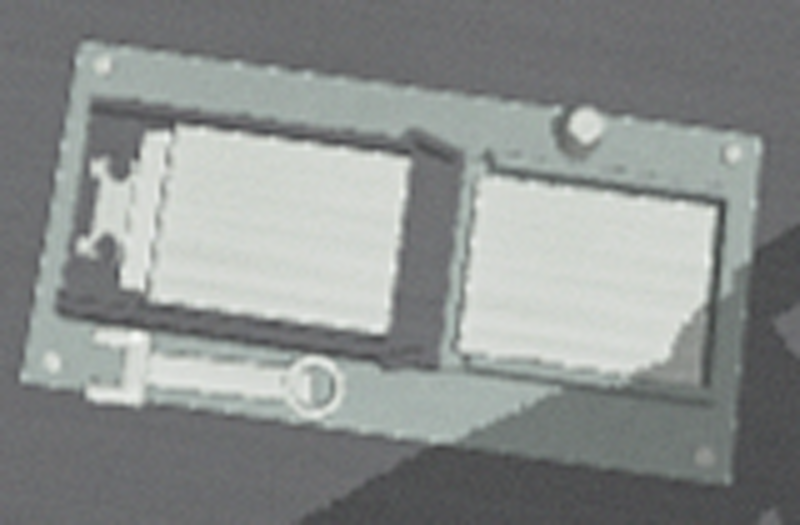

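The picture is unchanged: the plate's front edge at (177,126)–(150,302) lies along the stop bar, and the middle plate, socket and spanner are in place. The arm is clear of everything, so I'm handing in.

```bash
python3 -c "
from workcell import *
print(close_job())"
```

```text
the job is handed in; nothing more can be done
None
```

I slid the top plate about 155 mm out of the magazine and along the bed until it bore on the end stop. Then I lifted the fingers clear and handed the job in at about 32 s. Finger load at the readings between moves stayed between 6 and 10 N.

**Bearing on the stop:** while I pushed from above, the force rose only about 1 N over sliding friction, which did not prove contact. I therefore set the closed fingertips behind the plate's rear edge and nudged it gently. The plate did not move as the force rose to 7 N, so it is solid against the stop.

**Final checks from the camera:**
- **Edge to stop:** the gap measured 1.4 mm or less, which is within camera error of zero.
- **Squareness:** the plate was off by about 0.012 rad, against a limit of 0.04. I did not re-measure after the nudge, but the last picture looked unchanged.
- **Lower plates:** the middle plate measured within about 1 mm of its start. The bottom plate is hidden beneath it, so I could not check it.
- **Bystanders:** the socket and spanner were in place in the last picture, and the arm was clear. I did not re-check the others, but the arm made no contact near them.

One thing differed from the description: the stack's centre measured about 95 mm from the middle of the base plate, not 75 mm. I took this to mean the station's origin is not at the middle of the base plate, and it did not affect the slide.

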